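# Open the lift-and-slide battery hatch and fit the keyed pack

## Task

Fit the backup battery to the power supply on the repair desk: lift its blue hatch by the black handle straight up off its recessed seat, slide it sideways along its channels to the far end stop so that the bay is fully open, and leave it lying flat there. Then lower the battery pack gently into the black cradle in the bay, turned so that the notch in its orange-marked end takes the cradle's orange key, until it sits fully home, and let go. Do not shift the tape, mug or yellow meter.

Things in the scene. Friction and masses are not known exactly. Their poses are not given: they have to be found in the camera images.
- psu: White power supply case fixed to the desk, 162 (x) by 288 (y) by 105 high. Origin: centre of its underside, on the desk. Along its y run two channels with inner side walls at x = +-69 and end walls at y = +-136. Aluminium lips (underside 102 high, top 105) overhang the channels to x = +-59 and keep the hatch captive. The bay is in its -y half, a deck for the open hatch in its +y half.
- hatch_seat (a point): Where the shut hatch's origin lies: case x 0, y -69, 80 high (play +-2). The seat is a ledge in a recess (y -136 to -2) round the bay mouth, which is 110 by 110. Toward +y an 8 mm step up to the deck blocks the hatch until it is lifted.
- hatch_open (a point): Where the hatch's origin lies when fully open against the end wall: case x 0, y +71, on the flat steel deck (88 high, y -2 to 136).
- hatch: Blue steel hatch plate, loose but captive in the channels, 132 (x) by 130 (y) by 5 thick, about 0.3 kg, balanced under its handle. Origin: centre of its underside; axes as the case's. Starts shut on its seat. It must rise over 8 mm to clear the step and meets the lips at 17 mm, so carry it about 12 mm up; it slides toward the case's +y by 140 mm to the end wall.
- hatch_handle (a point): Middle of the hatch's black bail handle: a bar 60 long (along the hatch's x), 12 thick (y), 14 high, centred 36 above the hatch's underside, its top at 43. Pinch it across the 12 mm, or push it. Its ends stand on posts on the plate.
- pack: Battery pack standing on the desk, about 0.4 kg: dark block 72 (x) by 46 (y) by 36 high, with a green grip tab 44 (x) by 22 (y) on top, centred, from 36 to 66 high. Origin: centre of its underside. Its -x end is marked orange on top and has a notch the block's full height, 12 deep (x) by 12 wide, centred at y = +11. It may start turned by up to 2 rad either way.
- pack_grip (a point): On the pack's upright axis, 56 above its underside, inside the green tab (10 below the tab's top): pinch here across the tab's 22 mm (along the pack's y).
- pack_notch (a point): Middle of the notch at the pack's underside: x -30, y +11 in the pack's frame.
- cradle (a point): Centre of the black cradle's floor in the bay, 12 above the desk; axes as the case's. The pack's origin must come here with its x and y along the case's x and y. The cradle is a pocket 76 (x) by 50 (y) inside, its walls 16 above this floor with bevelled tops reaching 20. Seated, the pack's tab top is 78 above the desk.
- key (a point): Top middle of the cradle's orange key rib at the pocket's -x end: 8.5 deep (x), 7 wide, 12 high, centred 11 toward +y from the cradle's centre line. The pack's notch must go over it; turned wrongly the pack stands on it, not home.
- tape: Yellow tape roll, 90 across, 22 high; origin under its centre. Leave alone.
- mug: White mug, 80 across, 90 high; origin under its centre. Leave alone.
- meter: Yellow handheld meter, 170 by 85 by 38 high, lying; origin under its centre. Leave alone.
Mind the look-alikes: they are no part of the job. There is more than one size of the pack; the job needs the largest.

How it is judged (in metres and radians):
On the way, in this order (a step that is already met when the one before it is completed fails the run):
1. the hatch is lifted clear of its seat, still over the bay (z of hatch in the frame of psu above 0.0865 m and y of hatch in the frame of psu below -0.045 m), for 0.1 s.
2. the hatch is slid to the end of its channels and lies flat on the deck at rest (y of hatch in the frame of psu above 0.058 m and z of hatch in the frame of psu between 0.0855 and 0.0905 m and angle between hatch's own z axis and vertical below 0.05 rad and linear speed of hatch below 0.02 m/s), for 0.3 s.
At the end, for the whole second after the job is handed in: The hatch lies flat on the deck (underside 85.5 to 90.5 mm up), its centre beyond y = 58 mm in the case's frame (within 13 mm of the end stop); the pack stands upright in the cradle, underside within 2.5 mm of the floor, within 5 mm of the cradle's centre, notch on the key; both at rest (all of step 2 and z of pack in the frame of psu below 0.0145 m and horizontal distance between pack and cradle below 0.005 m and angle between pack's own z axis and vertical below 0.05 rad and angle between the x axis of pack and the x axis of psu, either way round below 0.12 rad and x of pack_notch in the frame of psu below -0.02 m and linear speed of pack below 0.02 m/s); the robot touches nothing.
It fails at once if the tape, mug or meter is shifted by more than 30 mm (distance of any of tape, mug, meter from where it was at the start of the episode above 0.03 m).
It fails at once if the pack is dropped or rammed into the bay (faster than 0.4 m/s inside it) (linear speed of pack above 0.4 m/s and horizontal distance between pack and cradle below 0.04 m and z of pack in the frame of psu below 0.06 m).
It also fails if it takes over 56 s, if anything falls off the work surface, if the arm or the gripper's body presses on something with over 40 N, if the wrist force passes 120 N, or if a joint passes its speed limit or range.

## Robot

A 7-joint arm with a two-finger parallel gripper is mounted at the origin on the work surface. World frame = base frame: x ahead of the robot, y to its left, z up, the work surface at z = 0. Lengths are in m, angles in degrees, forces in N, time in s.
With the tool pointing down it reaches from about 0.425 to 0.8 m from the base axis. Payload 8.3 kg.
Tool frame: the origin (TCP) lies at the very end of the fingers, on their centre line; the grasp point (between the pads) lies 19 mm behind it (robot.hold_point_z is the distance from the TCP to the grasp point, in m); z points along the fingers, y is the line along which they close (so a half turn about z gives the same grasp; the last joint's range is limited). The gripper opens to 85 mm and grips with 20 to 120 N. Pads are 22 mm wide; open, the fingers measure 114 mm over their backs; the gripper's body (76 mm by 85 mm) begins 54 mm behind the grasp point. The pads swing forward as they close: fully open they stand 13 mm farther back than shut.
Start: joints at [64.693, 21.967, 0.94, 78.501, -0.361, 79.538, -2.664], TCP at [0.231, -0.581, 0.231] pointing down, gripper open.
Joint ranges: [-169.22, 169.22], [-14.56, 117.87], [-87.37, 89.26], [10.42, 133.3], [-82.24, 262.24], [0.94, 117.77], [-172.7, 172.7]. Speed limits (degrees/s): [136.94, 136.94, 172.46, 172.46, 180, 180, 180].

## Interface

Orientations are given as a 3x3 rotation matrix whose columns are the frame's x, y, z axes.
In Python, from rig import robot, capture, finish_job, spotter gives the robot as it stands.
- The arm moves only by the tool play_rows, never from a script. Its argument "increments" is a list that holds one entry, the list of rows, each a list of 7 numbers: the shift along the world's x, y, z in cm, then the turn, a rotation vector about the world's x, y, z in rad, then the opening, from 0 (shut) to 1 (fully open). A call has exactly 10 rows; each row is the pose to reach, as a shift and turn from the pose commanded when the call began; what a row does not reach only later rows make up. A row lasts 1/12 s, in which the tool goes at most 41.7 mm and 7.16 degrees, less where a joint would pass 70% of its speed; a pose out of reach is approached as far as the arm can. A call with a gripper value outside its range is refused whole. The fingers move at their own pace and stop on an object; "newtons" is the grip in N (left out, the last holds). Time passes only in rows, so rows that repeat a pose let the fingers close, or fill a call up. It gives the time, the measured TCP pose, the force, the opening and the grip force at its end, in the units of the state.
- robot.sense(): the state, without advancing time (a new reading comes with each control period).
- capture(name): name is "scene" or "top" or "wrist"; returns a dict with "image" (420x560x3 uint8, red, green, blue), "fx", "fy", "cx", "cy" (pixels), "k1" (the pictures are not rectified: a ray, as slopes to the right and down, at radius r is drawn at 1 + k1 r^2 times it, then the intrinsics apply), "pose" (4x4, takes a point from camera to world coordinates); the wrist camera has in their place "mount" (4x4, takes a point from camera to tool coordinates, whose origin is the TCP and whose axes are the flange's). Camera axes: x right, y down, z forward; pixel columns grow to the right and rows downward; lengths in m; the calibration is good to about 2 mm. A picture is of the moment at which its call begins: read the wrist's pose just before it. There is no depth.
- finish_job(): hands the job in; it is judged then, once.
Trained networks look in a picture, given as the dict that the camera call returned (one of the last four; its "shot" number tells which), for a name from the list of things; names that differ only in an ending like _2 or _b are one class to them, and where a whole thing is asked for, a point or a joint stands for the part that bears it (a point fixed in the world has none). Each returns a list of dicts, best first, with "score" (0 to 1); they miss things now and then, are a little off and sometimes report something else, mostly with a low value. They report only what shows in the picture. A call takes as long as a camera call. They do not tell look-alikes from the thing itself.
- spotter.find_in(thing, picture): "at" ([column, row] in pixels, amid what is visible of it).
- spotter.masks_of(thing, picture): "mask" (420x560 bool, what is visible of it) and "at" ([column, row] in pixels, amid what is visible of it).
The state is a dict: "time_s": time; "q": joint angles; "qd": joint speeds; "effort": joint torques, N m; "tool_pos": TCP position; "ee_rot": TCP orientation; "wrist_force": force on the tool from outside, world axes, zero at the start; "torque": the same for the moment, N m; "finger_gap": finger opening in m; "grip_force": force on a finger pad.
Only numpy, scipy, OpenCV 4.12 (cv2) and the standard library are available. Lean on these libraries where they do the work, as an engineer would, in place of code of your own. Each camera call takes 0.05 s, during which the arm holds its last target. There are 200 camera calls.

## Working session

There is one attempt and no reset: what is moved stays moved. The work goes in short steps, Python scripts to look and compute and a tool call to move; the robot and the scene stay as the last step left them, time stands still between calls to the robot, and variables do not carry over. Pictures are saved under pics/ and viewed, at most 10 in all, crops included, and the job is handed in when it is done.

Besides the shell and the picture viewer there is one more tool, called after ">>>" by a JSON object that holds its "op" and its "data", one argument or row to a line. play_rows: Moves the arm, as the interface text tells. Its arguments: {"type":"object","properties":{"increments":{"type":"array"},"newtons":{"type":"number"}},"required":["increments"]}

```bash
mkdir -p pics
cat > h.py <<'E'
import numpy as np, cv2
from rig import robot, capture, finish_job, spotter
def pose(p):
    if 'pose' in p: return np.array(p['pose'])
    s=p['st']; T=np.eye(4); T[:3,:3]=np.array(s['ee_rot']); T[:3,3]=s['tool_pos']
    return T@np.array(p['mount'])
def cap(n):
    s=robot.sense(); p=capture(n); p['st']=s; return p
def KD(p): return np.array([[p['fx'],0,p['cx']],[0,p['fy'],p['cy']],[0,0,1.]]),np.array([p['k1'],0,0,0.])
def at_z(p,uv,z):
    K,D=KD(p); T=pose(p)
    n=cv2.undistortPoints(np.array(uv,float).reshape(-1,1,2),K,D)[:,0]
    d=np.c_[n,np.ones(len(n))]@T[:3,:3].T
    return T[:3,3]+d*((z-T[2,3])/d[:,2])[:,None]
def proj(p,X):
    K,D=KD(p); Ti=np.linalg.inv(pose(p))
    return cv2.projectPoints(np.array(X,float).reshape(-1,1,3),cv2.Rodrigues(Ti[:3,:3])[0],Ti[:3,3],K,D)[0][:,0]
def save(p,f,box=None,s=1):
    im=p['image'][...,::-1]
    if box: im=im[box[1]:box[3],box[0]:box[2]]
    cv2.imwrite('pics/'+f,cv2.resize(im,None,fx=s,fy=s,interpolation=cv2.INTER_CUBIC))
E
python3 - <<'E'
from h import *
s=robot.sense(); print(s)
ps=[cap('top'),cap('scene')]
for n,p in zip(['top','scene'],ps):
    print(n,np.round(pose(p),3).tolist(),p['fx'],p['k1'])
    for t in ['psu','hatch','hatch_handle','pack','pack_grip','cradle','tape','mug','meter']:
        for r in spotter.find_in(t,p): print(t,round(r['score'],2),np.round(r['at']))
im=np.vstack([p['image'] for p in ps]);
save(ps[0],'top.png',None,1.4);save(ps[1],'scene.png',None,1.4)
E
```

```text
{'time_s': 0.0, 'q': array([64.69312543, 22.01573987,  0.9381494 , 78.56377167, -0.36191925,
       79.53798719, -2.66186018]), 'qd': array([-0.04723236, -0.05460456, -0.05361909,  0.00923192,  0.04383575,
       -0.06104932,  0.10171979]), 'effort': array([ 1.01031706e-03, -6.27591848e+01,  8.44902322e-01, -3.71827161e+01,
        1.66080042e-02,  1.41928758e-02, -7.76841290e-06]), 'tool_pos': array([ 0.23096673, -0.58019603,  0.23025409]), 'ee_rot': array([[ 9.29075532e-01,  3.69889278e-01, -7.60232166e-04],
       [ 3.69890059e-01, -9.29073686e-01,  1.85195328e-03],
       [-2.12940394e-05, -2.00180680e-03, -9.99997996e-01]]), 'wrist_force': array([ 0.03312792, -0.07907561,  0.01665502]), 'torque': array([ 0.0049716 ,  0.00448377, -0.0329467 ]), 'grip_force': 0.0, 'finger_gap': 0.0854563926857848}
top [[0.002, -0.997, 0.076, 0.444], [-1.0, -0.003, -0.005, 0.001], [0.005, -0.076, -0.997, 1.163], [0.0, 0.0, 0.0, 1.0]] 381.8982932455658 0.0011121123711091022
psu 0.62 [234. 216.]
hatch 0.59 [273. 207.]
hatch_handle 0.56 [272. 207.]
pack 0.97 [392. 223.]
pack 0.79 [421. 243.]
pack 0.46 [354. 225.]
pack_grip 0.91 [389. 224.]
pack_grip 0.69 [420. 243.]
pack_grip 0.58 [356. 228.]
cradle 0.79 [235. 216.]
tape 0.62 [390. 166.]
mug 0.58 [451. 204.]
meter 0.59 [125. 227.]
scene [[-0.661, 0.644, -0.386, 1.154], [0.751, 0.572, -0.33, 0.493], [0.008, -0.507, -0.862, 1.448], [0.0, 0.0, 0.0, 1.0]] 487.61387232090175 -0.037243706259305835
psu 0.93 [332. 240.]
hatch 0.7 [306. 220.]
hatch_handle 0.81 [304. 221.]
hatch_handle 0.18 [195. 203.]
pack 0.7 [235. 167.]
pack 0.62 [262. 184.]
pack 0.54 [231. 143.]
pack 0.39 [332. 238.]
pack_grip 0.72 [262. 182.]
pack_grip 0.64 [234. 168.]
pack_grip 0.63 [228. 143.]
cradle 0.86 [330. 244.]
tape 0.82 [190. 191.]
tape 0.17 [425. 303.]
mug 0.97 [197. 144.]
meter 0.62 [422. 302.]
```

View pics/top.png

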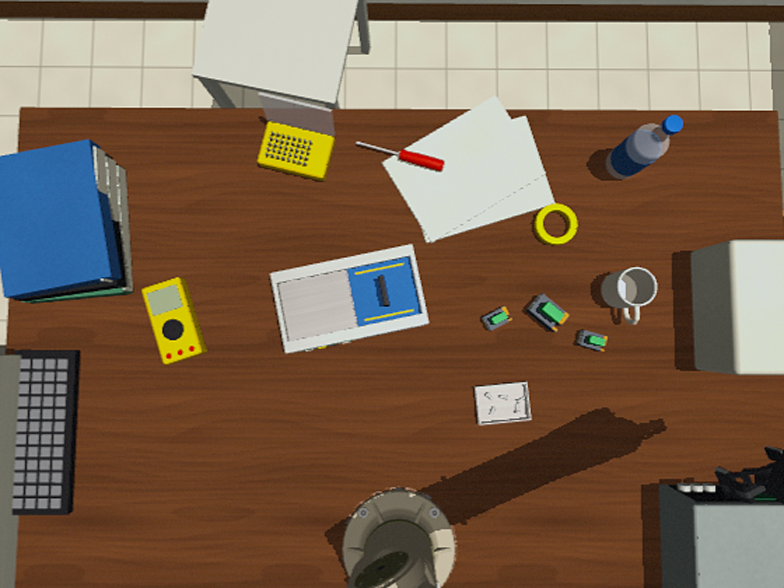

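View pics/scene.png

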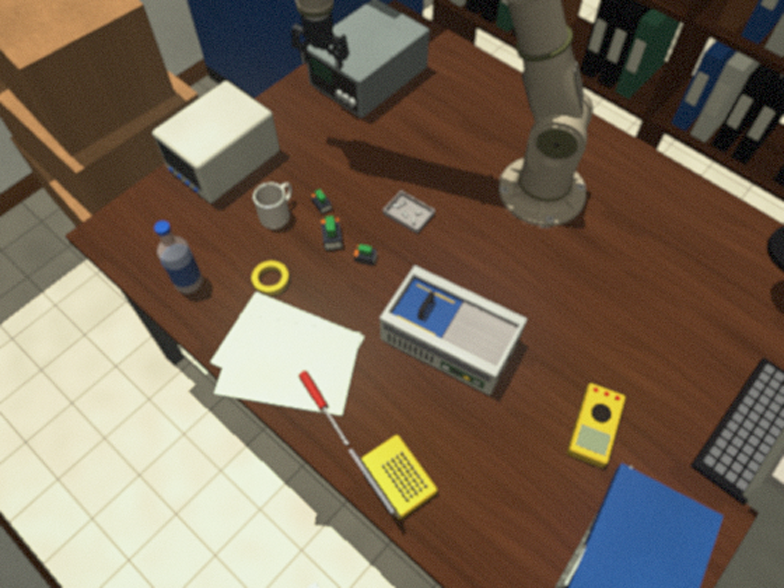

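The top view shows the case with its blue hatch toward the right (handle at about px 272,207). Its white corners in the 1.4x picture are (271,271), (413,245), (429,323) and (284,352).
Pack candidates in top px are (354,225) small, (392,223) largest and (421,243) small. (392,223) fits "largest", so I'll confirm it in a crop.

Run:
```python
from h import *
p=cap('top')
c=at_z(p,np.array([[271,271],[413,245],[429,323],[284,352]])/1.4,0.105); print('case corners',c.round(3).tolist(), c.mean(0).round(3), [np.linalg.norm(c[i]-c[i-1]).round(3) for i in range(4)])
print('yaw', np.degrees(np.arctan2(-(c[0]-c[1])[0],(c[0]-c[1])[1])))
print('handle',at_z(p,[[272,207]],0.12).round(3))
s=cap('scene')
print('handle scene',at_z(s,[[304,221]],0.116).round(3))
for t in ('pack',):
  for r in spotter.masks_of(t,p)[:3]:
    m=r['mask'].astype(np.uint8); k=cv2.findContours(m,0,1)[0]; k=max(k,key=cv2.contourArea)
    w=at_z(p,k[:,0],0.036)[:,:2]*1000
    print(np.round(r['at']),m.sum(),cv2.minAreaRect(w.astype(np.float32)))
print('tape mug meter',at_z(p,[[390,166],[451,204],[125,227]],0.03).round(3).tolist())
save(p,'packs.png',(330,190,450,270),6)
```

```text
case corners [[0.569, 0.255, 0.105], [0.622, -0.028, 0.105], [0.466, -0.06, 0.105], [0.409, 0.226, 0.105]] [0.516 0.098 0.105] [np.float64(0.163), np.float64(0.287), np.float64(0.159), np.float64(0.291)]
yaw 10.656766604959753
handle [[0.531 0.036 0.12 ]]
handle scene [[0.545 0.042 0.116]]
[390. 221.] 441 ((491.0713806152344, -313.2190856933594), (76.87242126464844, 52.06551742553711), 49.809837341308594)
[422. 242.] 207 ((433.6819152832031, -406.4558410644531), (57.441368103027344, 33.69295120239258), 71.65416717529297)
tape mug meter [[0.663, -0.315, 0.03], [0.549, -0.496, 0.03], [0.478, 0.473, 0.03]]
```

View pics/packs.png

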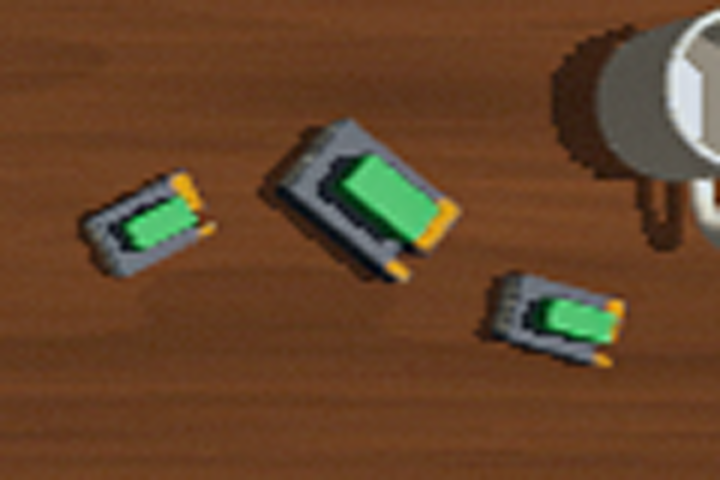

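The crop confirms it: the middle one (crop px ~370,200, top px 392,223) measures about 75x50 mm and is clearly the largest, with its orange end to the lower right (yaw ≈ 50°). The case yaw is about 10.8°. I'm moving over the hatch.

>>> {"op": "play_rows", "data": {
  "increments": [
    [[1.7,3.1,0.3,0,0,-0.019,1],[3.4,6.2,0.6,0,0,-0.038,1],[5.1,9.3,0.9,0,0,-0.057,1],[6.8,12.4,1.2,0,0,-0.076,1],[8.5,15.5,1.5,0,0,-0.095,1],[10.2,18.6,1.8,0,0,-0.114,1],[11.9,21.7,2.1,0,0,-0.133,1],[13.6,24.8,2.4,0,0,-0.152,1],[15.3,27.9,2.7,0,0,-0.171,1],[17,31,3,0,0,-0.19,1]]
  ]
}}

```text
time_s: 1.98
tool_pos: [0.4017, -0.269, 0.2617]
ee_rot: [[0.982, 0.187, 0.001], [0.187, -0.982, -0.001], [0.0, 0.001, -1.0]]
wrist_force: [0.2, -0.5, -0.7]
finger_gap: 0.0857
grip_force: 0.0
```

>>> {"op": "play_rows", "data": {
  "increments": [
    [[1.6,3.4,0,0,0,0,1],[3.2,6.8,0,0,0,0,1],[4.8,10.2,0,0,0,0,1],[6.4,13.6,0,0,0,0,1],[8,17,0,0,0,0,1],[9.6,20.4,0,0,0,0,1],[11.2,23.8,0,0,0,0,1],[12.6,27,0,0,0,0,1],[12.9,30.2,0,0,0,0,1],[12.9,30.2,0,0,0,0,1]]
  ]
}}

```text
time_s: 2.82
tool_pos: [0.5301, 0.0398, 0.2614]
ee_rot: [[0.98, 0.198, 0.0], [0.198, -0.98, 0.004], [0.001, -0.004, -1.0]]
wrist_force: [0.4, 1.3, -0.2]
finger_gap: 0.0857
grip_force: 0.0
```

Run:
```python
from h import *
p=cap('wrist'); s=p['st']; print(s['tool_pos'],s['ee_rot'],s['time_s'],pose(p).round(3).tolist())
for t in ['hatch','hatch_handle']:
    for r in spotter.masks_of(t,p)[:2]:
        k=max(cv2.findContours(r['mask'].astype(np.uint8),0,1)[0],key=cv2.contourArea)
        w=at_z(p,k[:,0],.085 if t=='hatch' else .123)[:,:2]*1000
        print(t,r['score'],np.round(r['at']),cv2.minAreaRect(w.astype(np.float32)))
save(p,'w1.png',None,1.4)
```

```text
[0.53009084 0.03981434 0.26142677] [[ 9.80240039e-01  1.97811506e-01  2.71207933e-04]
 [ 1.97808945e-01 -9.80232731e-01  3.92610074e-03]
 [ 1.04247480e-03 -3.79487379e-03 -9.99992256e-01]] 2.8167 [[0.198, -0.928, -0.315, 0.611], [-0.98, -0.189, -0.06, 0.056], [-0.004, 0.321, -0.947, 0.404], [0.0, 0.0, 0.0, 1.0]]
hatch 0.85 [287. 186.] ((526.7189331054688, 30.42050552368164), (123.06554412841797, 130.9862823486328), 11.508240699768066)
hatch_handle 0.63 [287. 185.] ((537.2326049804688, 33.303199768066406), (109.2288589477539, 114.95832061767578), 11.55254077911377)
```

View pics/w1.png

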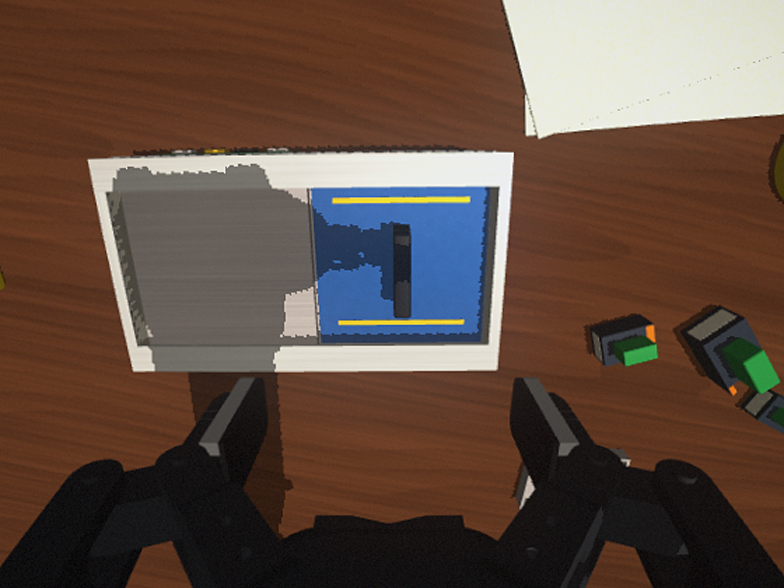

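The handle bar shows at about (402,224)–(402,317) in the 1.4x view. The case rim corners are (88,158), (514,152), (498,371) and (132,372).

Run:
```python
from h import *
p=cap('wrist')
c=at_z(p,np.array([[88,158],[514,152],[498,371],[132,372]])/1.4,0.105); print(c.round(4).tolist(),'ctr',c.mean(0).round(4),[np.linalg.norm(c[i]-c[i-1]).round(3) for i in range(4)])
for a,b in ((0,1),(3,2)): d=c[a]-c[b]; print('yaw',np.degrees(np.arctan2(-d[0],d[1])))
for a,b in ((0,3),(1,2)): d=c[a]-c[b]; print('yawx',np.degrees(np.arctan2(d[1],d[0])))
h=at_z(p,np.array([[402,224],[402,317]])/1.4,0.12); print('handle',h.round(4).tolist(),h.mean(0).round(4))
th=np.radians(11.3);print('pred',c.mean(0)[:2]-.069*np.array([-np.sin(th),np.cos(th)]))
```

```text
[[0.5685, 0.2458, 0.105], [0.6246, -0.0354, 0.105], [0.4649, -0.0685, 0.105], [0.4086, 0.2153, 0.105]] ctr [0.5167 0.0893 0.105 ] [np.float64(0.163), np.float64(0.287), np.float64(0.163), np.float64(0.289)]
yaw 11.281268948473702
yaw 11.232217805143414
yawx 10.81285494456222
yawx 11.738857280721223
handle [[0.5659, 0.029, 0.12], [0.5012, 0.0159, 0.12]] [0.5336 0.0224 0.12  ]
pred [0.5301869  0.02162851]
```

Run:
```python
from h import *
p=cap('wrist'); print(p['st']['tool_pos'],p['st']['time_s'])
b=p['image'].astype(int); 
d=(b.sum(2)<130)
# dark handle in the blue plate region
m=np.zeros(d.shape,bool); m[150:235,235:345]=1
ys,xs=np.where(d&m); print(np.median(xs),xs.min(),xs.max(),ys.min(),ys.max())
save(p,'w2.png',(40,90,400,280),2.1)
```

```text
[0.5301318  0.03019291 0.26122283] 3.0167
275.0 270 282 158 224
```

View pics/w2.png

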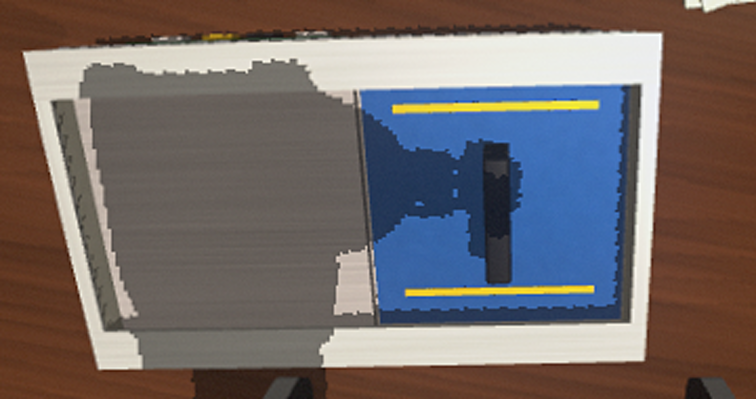

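The tool had still been settling, so that reading was off. This crop is at rest: corners (24,52), (662,33), (645,362) and (99,370), handle top face (498,158)–(498,283).

Run:
```python
from h import *
p=cap('wrist'); print(p['st']['tool_pos'])
f=lambda a:np.array(a)/2.1+[40,90]
c=at_z(p,f([[24,52],[662,33],[645,362],[99,370]]),0.105); print('ctr',c.mean(0).round(4),[np.linalg.norm(c[i]-c[i-1]).round(3) for i in range(4)])
for a,b in ((0,1),(3,2)): d=c[a]-c[b]; print('yaw',np.degrees(np.arctan2(-d[0],d[1])))
h=at_z(p,f([[498,158],[498,283]]),0.123); print('handle',h.round(4).tolist(),h.mean(0).round(4))
th=np.radians(11);u=np.array([-np.sin(th),np.cos(th)]);print('pred',c.mean(0)[:2]-.069*u,'cradle same; open',c.mean(0)[:2]+.071*u)
```

```text
[0.53013064 0.02973445 0.26126621]
ctr [0.5158 0.098  0.105 ] [np.float64(0.162), np.float64(0.287), np.float64(0.162), np.float64(0.288)]
yaw 11.893434398816833
yaw 11.838726271441123
handle [[0.5599, 0.0356, 0.123], [0.5023, 0.0247, 0.123]] [0.5311 0.0301 0.123 ]
pred [0.52899948 0.03029017] cradle same; open [0.50228622 0.16771797]
```

>>> {"op": "play_rows", "data": {
  "increments": [
    [[0,0,-3.5,0,0,0,0.5],[0,0,-7,0,0,0,0.5],[0,0,-10,0,0,0,0.5],[0,0,-12.5,0,0,0,0.5],[0,0,-14,0,0,0,0.5],[0,0,-15.2,0,0,0,0.5],[0,0,-16,0,0,0,0.5],[0,0,-16.5,0,0,0,0.5],[0,0,-16.5,0,0,0,0.4],[0,0,-16.5,0,0,0,0.3]]
  ],
  "newtons": 50
}}

```text
time_s: 3.95
tool_pos: [0.5307, 0.0312, 0.097]
ee_rot: [[0.982, 0.187, 0.001], [0.187, -0.982, 0.0], [0.001, 0.0, -1.0]]
wrist_force: [-0.6, -0.3, 0.7]
finger_gap: 0.0259
grip_force: 0.0
```

>>> {"op": "play_rows", "data": {
  "increments": [
    [[0,0,0,0,0,0,0.1],[0,0,0,0,0,0,0],[0,0,0,0,0,0,0],[0,0,0,0,0,0,0],[0,0,0,0,0,0,0],[0,0,0,0,0,0,0],[0,0,0,0,0,0,0],[0,0,0,0,0,0,0],[0,0,0,0,0,0,0],[0,0,0,0,0,0,0]]
  ]
}}

```text
time_s: 4.78
tool_pos: [0.531, 0.0314, 0.0975]
ee_rot: [[0.982, 0.188, 0.002], [0.188, -0.982, -0.0], [0.002, 0.0, -1.0]]
wrist_force: [-1.1, -0.5, 6.0]
finger_gap: 0.0111
grip_force: 51.0
```

>>> {"op": "play_rows", "data": {
  "increments": [
    [[0,0,0.2,0,0,0,0],[0,0,0.4,0,0,0,0],[0,0,0.6,0,0,0,0],[0,0,0.8,0,0,0,0],[0,0,1.0,0,0,0,0],[0,0,1.2,0,0,0,0],[0,0,1.2,0,0,0,0],[0,0,1.2,0,0,0,0],[0,0,1.2,0,0,0,0],[0,0,1.2,0,0,0,0]]
  ]
}}

```text
time_s: 5.62
tool_pos: [0.5301, 0.0313, 0.1081]
ee_rot: [[0.982, 0.188, -0.0], [0.188, -0.982, 0.0], [-0.0, -0.0, -1.0]]
wrist_force: [0.3, 0.4, -1.7]
finger_gap: 0.0109
grip_force: 49.8
```

>>> {"op": "play_rows", "data": {
  "increments": [
    [[-0.2,1.0,0,0,0,0,0],[-0.5,2.5,0,0,0,0,0],[-0.8,4.0,0,0,0,0,0],[-1.1,5.5,0,0,0,0,0],[-1.4,7.0,0,0,0,0,0],[-1.7,8.5,0,0,0,0,0],[-2.0,10.0,0,0,0,0,0],[-2.3,11.5,0,0,0,0,0],[-2.5,12.5,0,0,0,0,0],[-2.65,13.3,0,0,0,0,0]]
  ]
}}

```text
time_s: 6.45
tool_pos: [0.503, 0.1662, 0.1083]
ee_rot: [[0.982, 0.189, -0.0], [0.189, -0.982, 0.0], [-0.0, -0.0, -1.0]]
wrist_force: [-0.4, 0.0, -2.3]
finger_gap: 0.0109
grip_force: 49.8
```

>>> {"op": "play_rows", "data": {
  "increments": [
    [[0,0,0,0,0,0,0],[0,0,0,0,0,0,0],[0,0,-0.1,0,0,0,0],[0,0,-0.2,0,0,0,0],[0,0,-0.3,0,0,0,0],[0,0,-0.4,0,0,0,0],[0,0,-0.4,0,0,0,0],[0,0,-0.4,0,0,0,0],[0,0,-0.4,0,0,0,0.2],[0,0,-0.4,0,0,0,0.4]]
  ]
}}

```text
time_s: 7.28
tool_pos: [0.5042, 0.1639, 0.1046]
ee_rot: [[0.982, 0.187, 0.001], [0.187, -0.982, 0.0], [0.001, 0.0, -1.0]]
wrist_force: [-0.1, 0.8, 0.6]
finger_gap: 0.0276
grip_force: 0.0
```

>>> {"op": "play_rows", "data": {
  "increments": [
    [[0,0,0,0,0,0,0.5],[0,0,0,0,0,0,0.5],[0,0,0,0,0,0,0.5],[0,0,0.5,0,0,0,0.5],[0,0,2,0,0,0,0.5],[0,0,5,0,0,0,0.5],[0,0,9,0,0,0,0.5],[0,0,13,0,0,0,0.5],[0,0,17,0,0,0,0.6],[0,0,18,0,0,0,0.6]]
  ]
}}

```text
time_s: 8.12
tool_pos: [0.5055, 0.1656, 0.2916]
ee_rot: [[0.982, 0.188, 0.009], [0.188, -0.982, 0.003], [0.01, -0.001, -1.0]]
wrist_force: [-0.1, 1.0, -0.8]
finger_gap: 0.0514
grip_force: 0.0
```

Run:
```python
from h import *
p=cap('wrist');p=cap('wrist'); s=p['st']; print(s['tool_pos'],s['time_s'],s['wrist_force'])
r=spotter.masks_of('hatch',p)
for q in r[:2]:
    k=max(cv2.findContours(q['mask'].astype(np.uint8),0,1)[0],key=cv2.contourArea)
    print(q['score'],cv2.minAreaRect((at_z(p,k[:,0],.093)[:,:2]*1000).astype(np.float32)))
save(p,'w3.png',None,1.4)
```

```text
[0.50561763 0.16561337 0.29092437] 8.1667 [ 0.77068944 -0.08214016  0.91535302]
0.67 ((501.0124206542969, 162.68092346191406), (122.05937957763672, 131.724365234375), 11.793218612670898)
```

View pics/w3.png

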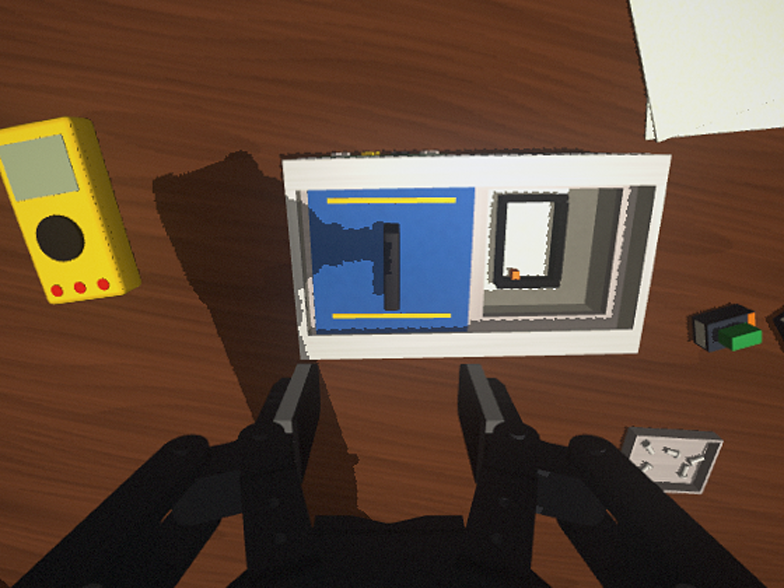

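The hatch lies on the deck near the end stop. The cradle pocket is at about (505,200)–(551,276) in the 1.4x view, with its orange key at (515,273), toward -x and +y as described. It is off-centre in the bay, so I'm moving to look from above it, on the way to the pack.

>>> {"op": "play_rows", "data": {
  "increments": [
    [[-0.5,-3,0.2,0,0,0,0.7],[-1,-6,0.4,0,0,0,0.7],[-1.5,-9,0.6,0,0,0,0.7],[-2,-11,0.8,0,0,0,0.7],[-2.5,-12.5,1,0,0,0,0.7],[-2.5,-13,1,0,0,0,0.7],[-2.5,-13,1,0,0,0,0.7],[-2.5,-13,1,0,0,0,0.7],[-2.5,-13,1,0,0,0,0.7],[-2.5,-13,1,0,0,0,0.7]]
  ]
}}

```text
time_s: 9.1
tool_pos: [0.4786, 0.0358, 0.2939]
ee_rot: [[0.982, 0.19, -0.001], [0.19, -0.982, 0.001], [-0.001, -0.001, -1.0]]
wrist_force: [-0.3, -0.6, 0.8]
finger_gap: 0.0599
grip_force: 0.0
```

Run:
```python
from h import *
p=cap('wrist'); s=p['st']; print(s['tool_pos'],s['qd'].round(1),pose(p)[:3,3])
np.savez('bay.npz',img=p['image'],pose=pose(p),k=[p[k] for k in('fx','fy','cx','cy','k1')])
g=proj(p,[[.53,.05,.03]])[0]; print(g)
x,y=int(g[0]),int(g[1]); x0,y0=max(0,x-80),max(0,y-60); print(x0,y0)
save(p,'bay.png',(x0,y0,x0+160,y0+120),5)
```

```text
[0.47864281 0.03577578 0.29385397] [ 0.1 -0.3  0.4 -0.1 -0.   0.1  0.2] [0.56023823 0.05155821 0.43628784]
[274.30005727 129.36282147]
194 69
```

View pics/bay.png

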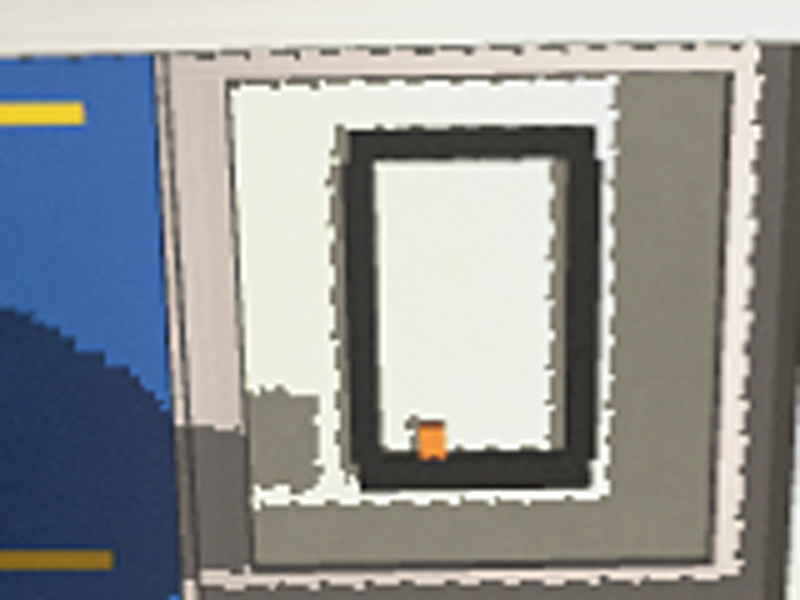

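The crop shows the ring's outer corners at about (345,128), (597,128), (592,488) and (360,488). The inner ones are (374,160), (567,158), (566,450) and (382,452), and the orange key is at (432,440).

Run:
```python
from h import *
p=cap('wrist')
f=lambda a:np.array(a)/5+[194,69]
for n,q,z in (('outer',[[345,128],[597,128],[592,488],[360,488]],.032),('inner',[[374,160],[567,158],[566,450],[382,452]],.030)):
    c=at_z(p,f(q),z); e=lambda i,j:(c[i]-c[j])[:2]
    print(n,c.mean(0).round(4),[np.linalg.norm(c[i]-c[i-1]).round(4) for i in range(4)],
      [round(float(np.degrees(np.arctan2(e(a,b)[1],e(a,b)[0]))),1) for a,b in((0,3),(1,2))],[round(float(np.degrees(np.arctan2(-e(a,b)[0],e(a,b)[1]))),1) for a,b in((0,1),(3,2))])
k=at_z(p,f([[433,440]]),.024)[0]; print('key',k)
m=at_z(p,f([[230,80],[730,72],[712,563],[254,566]]),.08); print('mouth',m.mean(0),[np.linalg.norm(m[i]-m[i-1]).round(3) for i in range(4)])
```

```text
outer [0.5308 0.0312 0.032 ] [np.float64(0.0901), np.float64(0.0623), np.float64(0.0901), np.float64(0.0614)] [12.7, 12.1] [11.0, 11.0]
inner [0.5318 0.0316 0.03  ] [np.float64(0.0733), np.float64(0.0482), np.float64(0.0733), np.float64(0.0486)] [12.1, 12.4] [11.6, 11.6]
key [0.49583328 0.03480595 0.024     ]
mouth [0.53096136 0.03102331 0.08      ] [np.float64(0.108), np.float64(0.108), np.float64(0.109), np.float64(0.109)]
```

>>> {"op": "play_rows", "data": {
  "increments": [
    [[-0.3,-3.6,0,0,0,0.07,0.7],[-0.6,-7.2,0,0,0,0.14,0.7],[-0.9,-10.8,0,0,0,0.21,0.7],[-1.2,-14.4,0,0,0,0.28,0.7],[-1.5,-18,0,0,0,0.35,0.7],[-1.8,-21.6,0,0,0,0.42,0.7],[-2.1,-25.2,0,0,0,0.49,0.7],[-2.4,-28.8,0,0,0,0.56,0.7],[-2.7,-32,0,0,0,0.63,0.7],[-3,-34,0,0,0,0.67,0.7]]
  ]
}}

```text
time_s: 10.03
tool_pos: [0.4477, -0.3092, 0.2937]
ee_rot: [[0.653, 0.758, -0.001], [0.758, -0.653, -0.001], [-0.001, -0.0, -1.0]]
wrist_force: [-0.2, 0.1, -0.2]
finger_gap: 0.0595
grip_force: 0.0
```

>>> {"op": "play_rows", "data": {
  "increments": [
    [[0,0,-2,0,0,0,0.7],[0,0,-4,0,0,0,0.7],[0,0,-6,0,0,0,0.7],[0,0,-7,0,0,0,0.7],[0,0,-7,0,0,0,0.7],[0,0,-7,0,0,0,0.7],[0,0,-7,0,0,0,0.7],[0,0,-7,0,0,0,0.7],[0,0,-7,0,0,0,0.7],[0,0,-7,0,0,0,0.7]]
  ]
}}

```text
time_s: 10.87
tool_pos: [0.449, -0.3058, 0.2251]
ee_rot: [[0.653, 0.757, 0.001], [0.757, -0.653, -0.001], [0.0, 0.001, -1.0]]
wrist_force: [-0.8, -0.6, 0.2]
finger_gap: 0.0597
grip_force: 0.0
```

Run:
```python
from h import *
p=cap('wrist'); s=p['st']; print(s['tool_pos'],s['ee_rot'].round(3).tolist(),s['qd'].round(1))
for r in spotter.masks_of('pack',p)[:3]:
    k=max(cv2.findContours(r['mask'].astype(np.uint8),0,1)[0],key=cv2.contourArea)
    print(r['score'],r['at'],cv2.minAreaRect((at_z(p,k[:,0],.036)[:,:2]*1000).astype(np.float32)))
# green tab top of the big pack
h=cv2.cvtColor(p['image'],cv2.COLOR_RGB2HSV); g=cv2.inRange(h,(45,110,50),(85,255,255))
for k in cv2.findContours(g,0,1)[0]:
    if cv2.contourArea(k)>100: print('green',cv2.boundingRect(k),cv2.minAreaRect((at_z(p,k[:,0],.066)[:,:2]*1000).astype(np.float32)))
x,y=map(int,proj(p,[[.491,-.313,.05]])[0]); x0=max(0,x-100);y0=max(0,y-75); print(x0,y0)
save(p,'pk.png',(x0,y0,x0+200,y0+150),4)
```

```text
[ 0.44904244 -0.3057943   0.2251258 ] [[0.653, 0.757, 0.001], [0.757, -0.653, -0.001], [0.0, 0.001, -1.0]] [ 0.1  0.2  0.1  0.4  0.1 -0.2 -0. ]
0.88 [323.5, 246.9] ((436.72247314453125, -403.5425109863281), (62.74354934692383, 32.089107513427734), 74.2395248413086)
0.85 [313.3, 161.0] ((492.4363708496094, -315.1348876953125), (74.93057250976562, 47.63726806640625), 50.487491607666016)
0.61 [239.1, 93.0] ((480.5956115722656, -209.97442626953125), (32.237422943115234, 51.222007751464844), 27.13528823852539)
green (314, 243, 23, 32) ((438.6489562988281, -398.2743225097656), (37.98535919189453, 14.904389381408691), 74.23180389404297)
green (304, 147, 25, 47) ((492.1290283203125, -314.5045471191406), (46.33164596557617, 23.439165115356445), 50.7275390625)
green (220, 81, 35, 27) ((481.6166076660156, -211.57655334472656), (14.776496887207031, 30.686532974243164), 28.085838317871094)
212 91
```

View pics/pk.png

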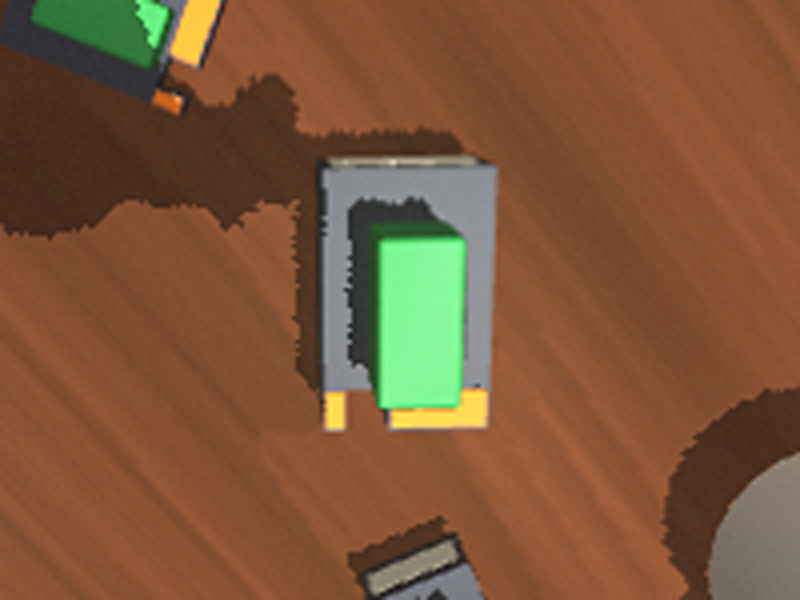

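The crop shows the pack upright: tab top corners (380,240), (466,240), (460,407), (378,407) and block top corners (322,170), (497,165), (488,428), (325,430). The notch is at (366,410), on the orange end.

Run:
```python
from h import *
p=cap('wrist')
f=lambda a:np.array(a)/4+[212,91]
for n,q,z in (('tab',[[380,240],[466,240],[460,407],[378,407]],.066),('block',[[322,169],[497,165],[488,428],[325,430]],.036)):
    c=at_z(p,f(q),z); d=(c[0]+c[1]-c[2]-c[3])[:2]
    print(n,c.mean(0).round(4),[np.linalg.norm(c[i]-c[i-1]).round(4) for i in range(4)],np.degrees(np.arctan2(d[1],d[0])))
s=p['st'];print(s['tool_pos'])
```

```text
tab [ 0.4917 -0.3168  0.066 ] [np.float64(0.0421), np.float64(0.0209), np.float64(0.0421), np.float64(0.0208)] 50.1629020160995
block [ 0.4918 -0.3169  0.036 ] [np.float64(0.0715), np.float64(0.0459), np.float64(0.072), np.float64(0.0457)] 50.66769453633747
[ 0.44883074 -0.30573315  0.22473092]
```

>>> {"op": "play_rows", "data": {
  "increments": [
    [[2.2,-0.6,-2,0,0,0.021,0.6],[4.3,-1.1,-4,0,0,0.021,0.6],[4.3,-1.1,-7.5,0,0,0.021,0.6],[4.3,-1.1,-11,0,0,0.021,0.6],[4.3,-1.1,-14,0,0,0.021,0.6],[4.3,-1.1,-16,0,0,0.021,0.6],[4.3,-1.1,-17.5,0,0,0.021,0.6],[4.3,-1.1,-18.3,0,0,0.021,0.6],[4.3,-1.1,-18.6,0,0,0.021,0.6],[4.3,-1.1,-18.6,0,0,0.021,0.5]]
  ],
  "newtons": 40
}}

```text
time_s: 11.85
tool_pos: [0.4916, -0.3166, 0.0381]
ee_rot: [[0.637, 0.771, -0.0], [0.771, -0.637, 0.0], [0.0, -0.001, -1.0]]
wrist_force: [-0.2, 0.2, 0.3]
finger_gap: 0.0429
grip_force: 0.0
```

>>> {"op": "play_rows", "data": {
  "increments": [
    [[0,0,0,0,0,0,0.4],[0,0,0,0,0,0,0.2],[0,0,0,0,0,0,0.1],[0,0,0,0,0,0,0],[0,0,0,0,0,0,0],[0,0,0,0,0,0,0],[0,0,0,0,0,0,0],[0,0,0,0,0,0,0],[0,0,0,0,0,0,0],[0,0,0,0,0,0,0]]
  ]
}}

```text
time_s: 12.68
tool_pos: [0.4924, -0.3171, 0.0397]
ee_rot: [[0.637, 0.771, 0.002], [0.771, -0.637, -0.001], [0.0, 0.002, -1.0]]
wrist_force: [-1.2, 1.4, 6.4]
finger_gap: 0.0216
grip_force: 42.8
```

>>> {"op": "play_rows", "data": {
  "increments": [
    [[0,0,0.5,0,0,0,0],[0,0,1.5,0,0,0,0],[0,0,3,0,0,0,0],[0,0,5,0,0,0,0],[0,0,7,0,0,0,0],[0,0,9,0,0,0,0],[0,0,11,0,0,0,0],[0,0,13,0,0,0,0],[0,0,14,0,0,0,0],[0,0,14,0,0,0,0]]
  ]
}}

```text
time_s: 13.52
tool_pos: [0.4928, -0.3173, 0.1813]
ee_rot: [[0.637, 0.771, 0.004], [0.771, -0.637, -0.002], [0.001, 0.005, -1.0]]
wrist_force: [-0.3, -1.1, -4.0]
finger_gap: 0.0216
grip_force: 41.4
```

>>> {"op": "play_rows", "data": {
  "increments": [
    [[0.2,2,0,0,0,-0.04,0],[0.5,4.5,0,0,0,-0.09,0],[0.8,7,0,0,0,-0.14,0],[1.1,9.5,0,0,0,-0.2,0],[1.4,12.5,0,0,0,-0.26,0],[1.7,15.5,0,0,0,-0.32,0],[2.0,18.5,0,0,0,-0.38,0],[2.4,21,0,0,0,-0.44,0],[2.7,23.5,0,0,0,-0.5,0],[3,25,0,0,0,-0.56,0]]
  ]
}}

```text
time_s: 14.35
tool_pos: [0.5208, -0.0629, 0.1769]
ee_rot: [[0.949, 0.315, -0.002], [0.315, -0.949, 0.002], [-0.002, -0.002, -1.0]]
wrist_force: [0.6, 0.0, -4.2]
finger_gap: 0.0213
grip_force: 41.4
```

>>> {"op": "play_rows", "data": {
  "increments": [
    [[0.2,2,0,0,0,-0.04,0],[0.4,4,0,0,0,-0.08,0],[0.6,6,0,0,0,-0.119,0],[0.8,8,0,0,0,-0.119,0],[0.9,9.3,0,0,0,-0.119,0],[0.9,9.8,0,0,0,-0.119,0],[0.9,9.8,0,0,0,-0.119,0],[0.9,9.8,0,0,0,-0.119,0],[0.9,9.8,0,0,0,-0.119,0],[0.9,9.8,0,0,0,-0.119,0]]
  ]
}}

```text
time_s: 15.18
tool_pos: [0.5306, 0.0297, 0.178]
ee_rot: [[0.98, 0.197, -0.0], [0.197, -0.98, -0.0], [-0.0, 0.0, -1.0]]
wrist_force: [0.4, 0.1, -5.0]
finger_gap: 0.0207
grip_force: 41.4
```

Run:
```python
from h import *
p=cap('wrist'); p=cap('wrist'); s=p['st']; print(s['tool_pos'],s['ee_rot'].round(3).tolist(),s['finger_gap'],s['wrist_force'],np.degrees(np.arctan2(s['ee_rot'][1,0],s['ee_rot'][0,0])))
zb=s['tool_pos'][2]-.0375
print('expected block top corners px (pack at tool centre, 36 above bottom)')
R=s['ee_rot']; 
def pt(x,y,z): return s['tool_pos']+R@np.array([x,-y,0])-[0,0,s['tool_pos'][2]-z]
q=proj(p,[pt(x,y,zb+.036) for x,y in((.036,.023),(.036,-.023),(-.036,-.023),(-.036,.023))]); print(q.round(0).tolist())
im=p['image'].copy()
for a in q: cv2.circle(im,tuple(int(v*8) for v in a),8,(255,0,0),1,shift=3)
x,y=map(int,q.mean(0)); print(x,y); p['image']=im
save(p,'held.png',(max(0,x-120),max(0,y-90),x+120,y+90),3)
```

```text
[0.5306408  0.0299949  0.17813927] [[0.98, 0.198, -0.0], [0.198, -0.98, -0.0], [-0.0, 0.0, -1.0]] 0.021082489690038075 [ 0.83486097  0.05435108 -5.44624989] 11.393235591807159
expected block top corners px (pack at tool centre, 36 above bottom)
[[231.0, 206.0], [324.0, 206.0], [318.0, 326.0], [237.0, 326.0]]
277 265
```

View pics/held.png

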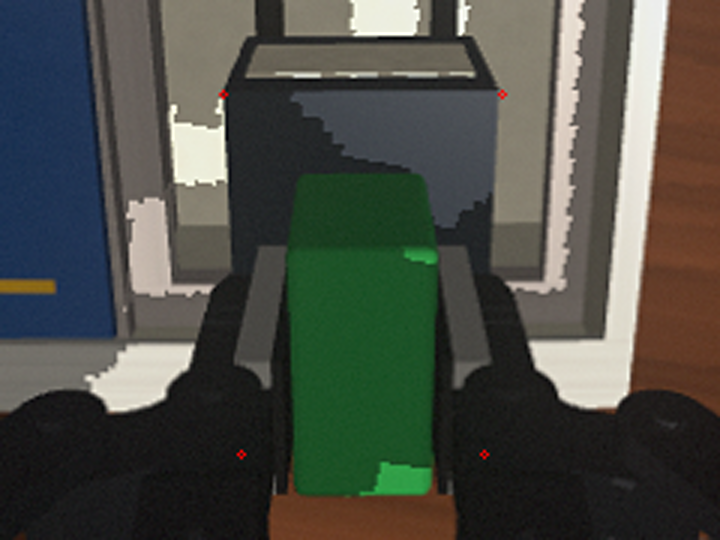

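The held pack is laterally centred: its top edge runs (230,88)–(497,88) against the predicted (224,94)–(502,94). I'm lowering it and watching the force.

>>> {"op": "play_rows", "data": {
  "increments": [
    [[0,0.1,-0.7,0,0,0,0],[0,0.1,-2,0,0,0,0],[0,0.1,-3.5,0,0,0,0],[0,0.1,-5,0,0,0,0],[0,0.1,-6.5,0,0,0,0],[0,0.1,-8,0,0,0,0],[0,0.1,-9,0,0,0,0],[0,0.1,-9.6,0,0,0,0],[0,0.1,-9.8,0,0,0,0],[0,0.1,-9.8,0,0,0,0]]
  ],
  "newtons": 60
}}

```text
time_s: 16.12
tool_pos: [0.5306, 0.0323, 0.0801]
ee_rot: [[0.98, 0.199, -0.0], [0.199, -0.98, 0.0], [-0.0, -0.0, -1.0]]
wrist_force: [-0.1, -0.2, -4.3]
finger_gap: 0.0208
grip_force: 64.7
```

>>> {"op": "play_rows", "data": {
  "increments": [
    [[0,0,-0.2,0,0,0,0],[0,0,-0.4,0,0,0,0],[0,0,-0.6,0,0,0,0],[0,0,-0.8,0,0,0,0],[0,0,-1.0,0,0,0,0],[0,0,-1.2,0,0,0,0],[0,0,-1.4,0,0,0,0],[0,0,-1.5,0,0,0,0],[0,0,-1.6,0,0,0,0],[0,0,-1.6,0,0,0,0]]
  ]
}}

```text
time_s: 16.95
tool_pos: [0.5305, 0.0323, 0.064]
ee_rot: [[0.98, 0.199, -0.0], [0.199, -0.98, 0.0], [-0.0, -0.0, -1.0]]
wrist_force: [-0.3, -0.9, -5.8]
finger_gap: 0.0207
grip_force: 64.7
```

>>> {"op": "play_rows", "data": {
  "increments": [
    [[0,0,-0.1,0,0,0,0],[0,0,-0.2,0,0,0,0],[0,0,-0.3,0,0,0,0],[0,0,-0.4,0,0,0,0],[0,0,-0.5,0,0,0,0],[0,0,-0.6,0,0,0,0],[0,0,-0.7,0,0,0,0],[0,0,-0.8,0,0,0,0],[0,0,-0.8,0,0,0,0],[0,0,-0.8,0,0,0,0]]
  ]
}}

```text
time_s: 17.78
tool_pos: [0.5306, 0.0323, 0.0562]
ee_rot: [[0.98, 0.199, -0.0], [0.199, -0.98, 0.0], [-0.0, -0.0, -1.0]]
wrist_force: [0.1, 0.9, -4.5]
finger_gap: 0.0209
grip_force: 64.7
```

>>> {"op": "play_rows", "data": {
  "increments": [
    [[0,0,-0.1,0,0,0,0],[0,0,-0.2,0,0,0,0],[0,0,-0.3,0,0,0,0],[0,0,-0.4,0,0,0,0],[0,0,-0.5,0,0,0,0],[0,0,-0.55,0,0,0,0],[0,0,-0.6,0,0,0,0],[0,0,-0.6,0,0,0,0],[0,0,-0.6,0,0,0,0],[0,0,-0.6,0,0,0,0]]
  ]
}}

```text
time_s: 18.62
tool_pos: [0.5307, 0.0325, 0.0517]
ee_rot: [[0.98, 0.2, 0.0], [0.2, -0.98, -0.0], [0.0, 0.0, -1.0]]
wrist_force: [-7.5, 0.4, 11.1]
finger_gap: 0.0207
grip_force: 66.9
```

Contact comes at TCP 0.0517, which puts the underside at 0.012 (the grasp was at 0.0397), so it is home. Releasing and withdrawing.

>>> {"op": "play_rows", "data": {
  "increments": [
    [[0,0,0.15,0,0,0,0],[0,0,0.15,0,0,0,0.3],[0,0,0.15,0,0,0,0.4],[0,0,0.15,0,0,0,0.4],[0,0,0.15,0,0,0,0.4],[0,0,0.15,0,0,0,0.4],[0,0,0.5,0,0,0,0.4],[0,0,1,0,0,0,0.4],[0,0,2,0,0,0,0.4],[0,0,3,0,0,0,0.4]]
  ]
}}

```text
time_s: 19.45
tool_pos: [0.5306, 0.0324, 0.0812]
ee_rot: [[0.98, 0.2, -0.0], [0.2, -0.98, 0.0], [-0.0, -0.0, -1.0]]
wrist_force: [0.0, -0.5, -0.7]
finger_gap: 0.0336
grip_force: 0.0
```

>>> {"op": "play_rows", "data": {
  "increments": [
    [[0,0,2,0,0,0,0.4],[0,0,5,0,0,0,0.4],[0,0,8,0,0,0,0.4],[0,0,11,0,0,0,0.4],[-1,0,14,0,0,0,0.4],[-3,0,17,0,0,0,0.4],[-5,0,20,0,0,0,0.4],[-5,0,21,0,0,0,0.4],[-5,0,21,0,0,0,0.4],[-5,0,21,0,0,0,0.4]]
  ]
}}

```text
time_s: 20.28
tool_pos: [0.481, 0.0323, 0.2914]
ee_rot: [[0.98, 0.199, 0.003], [0.199, -0.98, -0.0], [0.003, 0.001, -1.0]]
wrist_force: [-0.4, 0.3, 0.3]
finger_gap: 0.034
grip_force: 0.0
```

Run:
```python
from h import *
p=cap('wrist'); p=cap('wrist'); s=p['st']; print(s['tool_pos'],s['time_s'],s['wrist_force'])
h=cv2.cvtColor(p['image'],cv2.COLOR_RGB2HSV); g=cv2.inRange(h,(45,110,50),(85,255,255))
for k in cv2.findContours(g,0,1)[0]:
    if cv2.contourArea(k)>100: print('green',cv2.boundingRect(k),[ (z,cv2.minAreaRect((at_z(p,k[:,0],z)[:,:2]*1000).astype(np.float32))) for z in (.078,)])
x,y=map(int,proj(p,[[.52,.08,.09]])[0]); save(p,'fin.png',(max(0,x-130),max(0,y-90),x+130,y+90),3)
```

```text
[0.48063641 0.03223735 0.2900367 ] 20.3333 [-0.4582993  -0.49072652 -0.45311359]
green (435, 198, 31, 20) [(0.078, ((488.72991943359375, -183.0078582763672), (22.264820098876953, 35.97806930541992), 27.943790435791016))]
green (277, 117, 19, 39) [(0.078, ((531.017578125, 32.49825668334961), (42.02998733520508, 20.601490020751953), 11.5396089553833))]
```

View pics/fin.png

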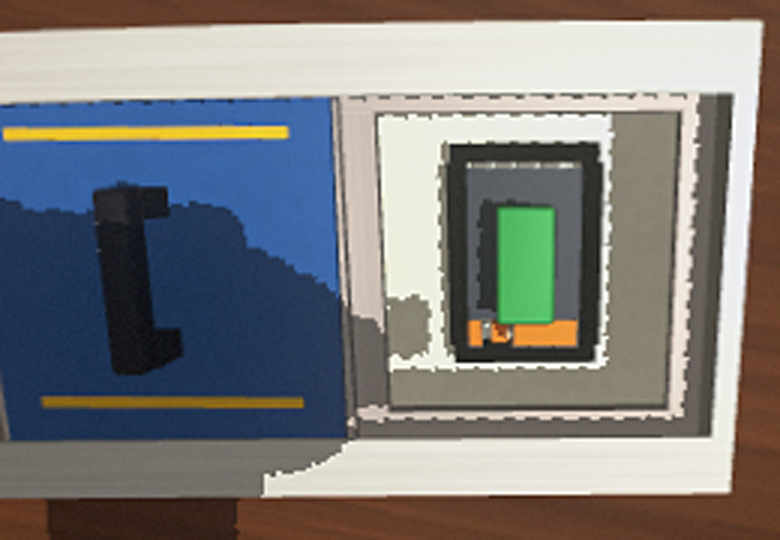

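The pack sits in the cradle with its notch over the key (crop px 500,333), and the tab size is consistent with a top at 78 mm. The hatch lies flat on the deck.

```bash
python3 -c "
from h import *
print(finish_job())"
```

```text
the job is handed in; nothing more can be done
None
```

The hatch is open and lying flat on the deck near its end stop, the largest pack is seated in the cradle with its notch over the key, and the job was handed in at about 20 s; no verdict was returned.

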